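# Ease the seal-carving vise by one ratchet notch

### The arm

A 6-joint arm with a two-finger parallel gripper is mounted at the origin on a cart in front of the work surface, level with it; the furniture and walls round the work are solid. World frame = base frame: x ahead of the robot, y to its left, z up, the work surface at z = 0. Lengths are in m, angles in degrees, forces in N, time in s.
With the tool pointing down it reaches from about 0.375 to 0.9 m from the base axis. Payload 3.1 kg.
Tool frame: the origin (TCP) lies at the centre of the arm's flange, where the gripper is bolted on; the fingertips stand 182 mm ahead of it and the grasp point (between the pads) lies bot.grip_point_offset ahead of it (bot.grip_point_offset is the distance from the TCP to the grasp point, in m); x points along the fingers, z is the direction in which the jaws open and shut, and the axes are right-handed (so a half turn about x gives the same grasp; the last joint's range is limited). The gripper opens to 87 mm and grips with 3 to 60 N. Pads are 19 mm wide; open, the fingers measure 117 mm over their backs; the gripper's body (75 mm by 190 mm) begins 51 mm behind the grasp point.
Start: joints at [66.721, 30.224, 82.088, -0, 67.689, -10.227], TCP at [0.141, 0.609, 0.405] pointing down, gripper open.
Joint ranges: [-176.69, 176.69], [-43.24, 126.21], [12.49, 139.97], [-82, 262], [0, 151.66], [-163.58, 163.58]. Speed limits (degrees/s): [159.86, 159.86, 180, 180, 180, 180].

### API

Orientations are given as a 3x3 rotation matrix whose columns are the frame's x, y, z axes.
In Python, from rig import bot gives the robot as it stands.
- The arm moves only by the tool step_arm, never from a script. Its argument "motion" is a list that holds one entry, the list of rows, each a list of 7 numbers: the turn, a rotation vector about the world's x, y, z in degrees, then the shift along the world's x, y, z in mm, then the finger opening in mm, from 0 to 87. A call has 1 to 12 rows; each row is the pose to reach, as a shift and turn from the pose commanded when the call began; what a row does not reach only later rows make up. A row lasts 1/12 s, in which the tool goes at most 41.7 mm and 7.16 degrees, less where a joint would pass 70% of its speed; a pose out of reach is approached as far as the arm can. A call with a gripper value outside its range is refused whole. The fingers move at their own pace and stop on an object; the grip force is fixed at half the most. Time passes only in rows, so rows that repeat a pose let the fingers close. It gives the time, the measured TCP pose, the force and the opening at its end, in the units of the state.
- bot.read_state(): the state, without advancing time (a new reading comes with each control period).
- bot.capture(name): name is "scene" or "top"; returns a dict with "frame" (420x560x3 uint8, red, green, blue), "range_z" (420x560 float32, m along the optical axis (not along the pixel's ray), 0 where there is no reading), "fx", "fy", "cx", "cy" (pixels), "cam_to_world" (4x4, takes a point from camera to world coordinates). Camera axes: x right, y down, z forward; pixel columns grow to the right and rows downward; lengths in m; the calibration is good to about 2 mm. A picture is of the moment at which its call begins.
- bot.hand_in(): hands the job in, once; it reports no verdict.
The state is a dict: "time_s": time; "joint_positions": joint angles; "qvel": joint speeds; "tau": joint torques, N m; "position": TCP position; "tcp_rot": TCP orientation; "force": force on the tool from outside, world axes, zero at the start; "moment": the same for the moment, N m; "opening": opening from 0.0 (shut) to 1.0 (fully open).
Only numpy, scipy, OpenCV 4.12 (cv2) and the standard library are available. Lean on these libraries where they do the work, as an engineer would, in place of code of your own. Each camera call takes 0.05 s, during which the arm holds its last target.

### The job

The stone in the small seal-carving vise is clamped too tight: ease the jaw by exactly one ratchet notch. Push the pawl's thumb lever over so that the pawl lifts off the ratchet wheel, push the capstan back one notch (its top to the right, seen from the front, and never as far as a notch and a half), tip the pawl down again and push the capstan on until the next tooth stands up against the pawl. Do not touch the stone, which must stay standing in the vise, and do not shift the two seals and the tin that lie on its board.

Things in the scene. Friction and masses are not known exactly. Their poses are not given: they have to be found in the camera images.
- vise: Hand-size vise for seal stones: grey cast frame on a wooden board 205 x 225 mm. Origin: underside of the board, under the shaft; x to the back, y to the left, z up. Front (-x): ratchet wheel and capstan; right (-y): pawl; left: jaws. In this frame: wheel and shaft axis along x at y 0, z 70; wheel 88 dia, 12 thick, middle plane x -66; frame top z 104; pawl pin at x -66, y -61, z 83.
- wheel_center (a point): Centre of the steel ratchet wheel, on the shaft axis. 10 saw teeth 10 mm deep, 36 degrees (0.628 rad) apart. The fingers never need to touch the wheel's rim: it is turned by the three-spoke capstan in front of it.
- spoke_ball (a point): Centre of the 16 mm black ball on the uppermost of the capstan's three spokes (7 mm rods, balls 52 mm from the shaft axis, 120 degrees apart, turning in a plane 36 mm in front of the wheel's middle plane; hub 25 mm dia). It starts 25 degrees left of the top; pushing it to the right (vise -y) turns the wheel back. Others stand at 95 and 215 degrees clockwise from the top.
- pawl_knob (a point): Centre of the 18 mm black knob on the pawl's thumb lever (7 mm rod), 65 mm from the pawl pin, in the wheel's plane. Pawl down: lever 5 degrees left of upright. Pushed right (vise -y) it lifts the nose; past about 0.35 rad it falls over and stays up; pushed back past that it drops onto the wheel. The nose arm (52 mm long, 60 degrees left of the lever) rises too: push on the lever's top 17 mm.
- shaft (a joint): Turn of wheel, capstan and shaft, rad. 0 at the start, grows as the wheel goes back (clockwise seen from the front, top to the right; opens the jaw 8 mm per rad). With the pawl down it is stopped at about 0.015 (first notch) or 0.644 (one notch back). The shaft is stiff (0.1 N m): it stays where it is left.
- ratchet_pawl (a joint): Tilt of the pawl about its pin, rad. About -0.01 = nose down at the bottom of the teeth, clear of the tooth tips from 0.22, 0.80 = thrown right over against its stop pin (on an ear right of the pawl, top at z 103 mm in the vise frame), lever 41 degrees right of upright.
- jaw_face (a point): Middle of the moving jaw's face, wood-lined, 48 x 30 mm; it looks to +y at the stone and slides to -y as the wheel goes back.
- stone: Greenish square seal stone 24 x 24 x 55 mm, standing upright on the vise's bed between the jaws, whose faces hold its lower 31 mm. Origin: centre of its underside, at x 0, y 62, z 48 mm in the vise frame. Loose, 70 g. To be left alone.
- seal_a: Brown seal with a round knob, 20 x 20 x 54 mm, standing loose behind the vise on the board. Origin: centre of its underside. Bystander.
- seal_b: Oval green-grey seal lying loose at the back left of the board, 16 x 49 x 16 mm. Bystander.
- paste_tin: Round flat red seal-paste tin, shut, 69 x 64 x 22 mm, loose at the back right of the board. Bystander.

How it is judged:
By the outcome, as a careful person would: the job done as asked, in the order asked, and still so for the second after the job is handed in, with the robot touching nothing.
It also fails if it takes over 58 s, if anything falls off the work surface, if the arm or the gripper's body presses on something with over 40 N, if the wrist force passes 120 N, or if a joint passes its speed limit or range.

## Working session

There is one attempt and no reset: what is moved stays moved. The work goes in short steps, Python scripts to look and compute and a tool call to move; the robot and the scene stay as the last step left them, time stands still between calls to the robot, and variables do not carry over. Pictures are saved under pics/ and viewed, and the job is handed in when it is done.

Besides the shell and the picture viewer there is one more tool, called after "Request:" by a JSON object that holds its "name" and its "arguments". step_arm: Moves the arm, as the interface text tells. Its arguments: {"type":"object","properties":{"motion":{"type":"array"}},"required":["motion"]}

```bash
mkdir -p pics; ls
python3 - <<'E'
from rig import bot
import cv2,numpy as np,pickle
s=bot.read_state();print(s, bot.grip_point_offset)
for n in("scene","top"):
    c=bot.capture(n);pickle.dump(c,open(n+".pkl","wb"))
    cv2.imwrite(f"pics/{n}0.png",c["frame"][:,:,::-1]);print(c["fx"],c["cx"],c["cy"],np.round(c["cam_to_world"],3))
E
```

```text
pics
{'time_s': 0.0, 'joint_positions': array([ 6.67192949e+01,  3.02780060e+01,  8.21563598e+01, -9.28776088e-06,
        6.76886827e+01, -1.02271933e+01]), 'qvel': array([ 0.02305127, -0.05603078, -0.03548417, -0.00043416, -0.01805808,
       -0.01627586]), 'tau': array([ 1.04007500e-03, -4.40048504e+01, -1.76588416e+01,  6.33240142e-02,
        5.81604440e-02, -1.65644879e-04]), 'position': array([0.14099503, 0.6085352 , 0.40378165]), 'tcp_rot': array([[-8.48671091e-04, -9.74159398e-01,  2.25860018e-01],
       [-1.97279979e-03,  2.25861291e-01,  9.74157475e-01],
       [-9.99997694e-01,  3.81162691e-04, -2.11350340e-03]]), 'force': array([ 0.37923722, -0.59892325,  0.16209532]), 'moment': array([ 0.02872589, -0.00928298, -0.01801471]), 'opening': 0.9991705357842817} 0.1635
463.6078995875668 276.5900607758383 211.17814084229695 [[ 0.873 -0.296  0.388  0.328]
 [-0.488 -0.558  0.671 -0.305]
 [ 0.018 -0.775 -0.631  0.671]
 [ 0.     0.     0.     1.   ]]
445.69152359139065 278.3688320799539 213.2721678732581 [[-0.115 -0.966  0.233  0.464]
 [-0.993  0.113 -0.022  0.266]
 [-0.005 -0.234 -0.972  0.962]
 [ 0.     0.     0.     1.   ]]
```

View pics/scene0.png

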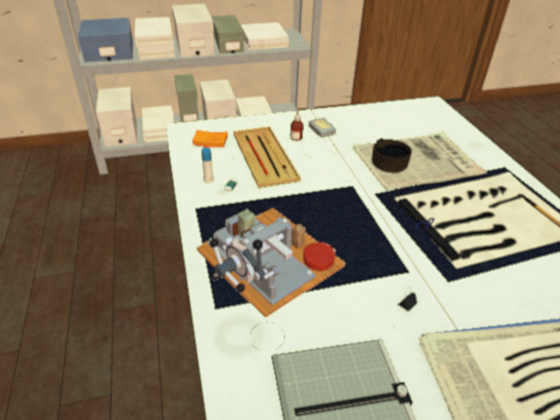

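View pics/top0.png

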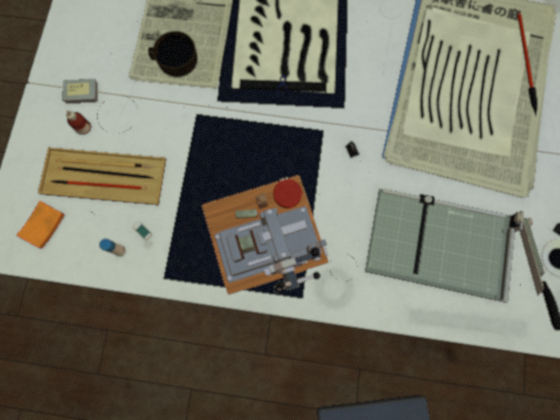

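The scene view shows the vise at about (265,255). In the top view it is at about (265,235), with the front facing the bottom edge. I'll enlarge both.

Run:
```python
import cv2,pickle
c=pickle.load(open("scene.pkl","rb"));f=c["frame"][195:315,185:355,::-1]
cv2.imwrite("pics/s_crop.png",cv2.resize(f,None,fx=4.7,fy=4.7,interpolation=cv2.INTER_CUBIC))
c=pickle.load(open("top.pkl","rb"));f=c["frame"][170:300,190:340,::-1]
cv2.imwrite("pics/t_crop.png",cv2.resize(f,None,fx=4.6,fy=4.6,interpolation=cv2.INTER_CUBIC))
```

```text
(no output)
```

View pics/s_crop.png

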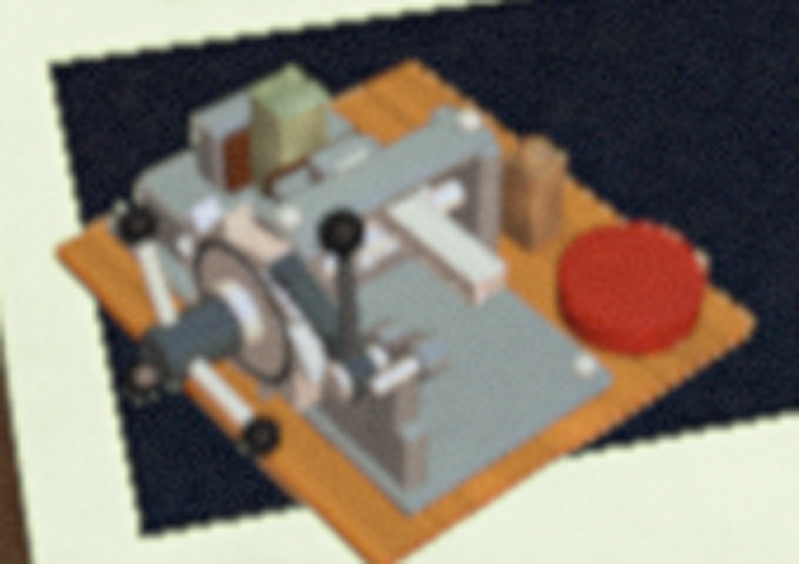

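View pics/t_crop.png

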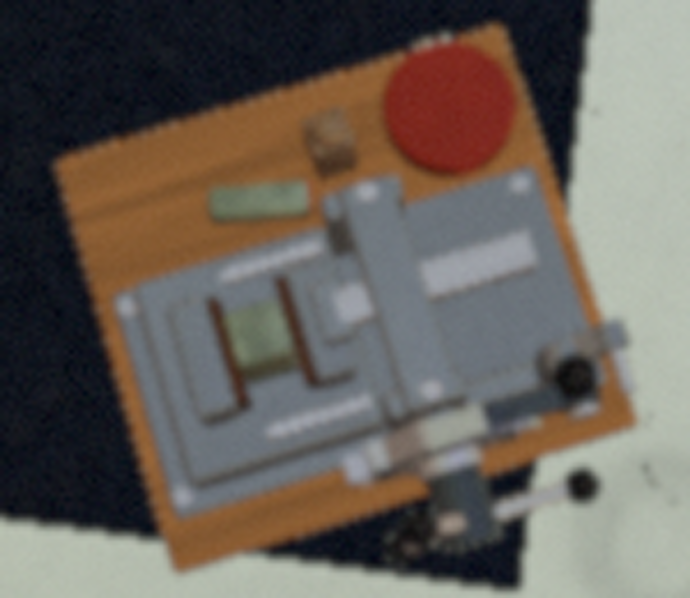

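```bash
cat > h.py <<'E'
import numpy as np,pickle
from scipy.optimize import least_squares
def proj(c,P):
    T=np.linalg.inv(c["cam_to_world"]);q=P@T[:3,:3].T+T[:3,3]
    return np.c_[c["fx"]*q[:,0]/q[:,2]+c["cx"],c["fy"]*q[:,1]/q[:,2]+c["cy"]]
def vw(p,P):
    c,s=np.cos(p[2]),np.sin(p[2]);R=np.array([[c,-s,0],[s,c,0],[0,0,1]]);return P@R.T+[p[0],p[1],p[3]]
E
cat > fit.py <<'E'
from h import *
S=pickle.load(open("scene.pkl","rb"));T=pickle.load(open("top.pkl","rb"))
ball=lambda a:[-102,-52*np.sin(np.radians(a)),70+52*np.cos(np.radians(a))]
knob=[-66,-55.3,147.75]
Vs=np.array([knob,ball(-25),ball(95),ball(215)])/1e3
us=np.array([[342,231],[134,222],[262,435],[147,375]])/4.7+[185,195]-0.4
Vt=np.array([knob,ball(95),[0,62,103]])/1e3
ut=np.array([[574,375],[582,486],[260,337]])/4.6+[190,170]-0.4
f=lambda p:np.r_[(proj(S,vw(p,Vs))-us).ravel(),(proj(T,vw(p,Vt))-ut).ravel(),(p[3]-0.002)/0.003]
r=least_squares(f,[.44,.25,.3,0]);print(r.x,np.degrees(r.x[2]));print(np.round(r.fun,2))
for n,P in(("knob",knob),("ball",ball(-25)),("pin",[-66,-61,83]),("center",[-66,0,70])):print(n,vw(r.x,np.array([P])/1e3))
np.save("pose.npy",r.x)
c=T;yy,xx=np.mgrid[0:420,0:560];z=c["range_z"];P=np.stack([(xx-c["cx"])/c["fx"]*z,(yy-c["cy"])/c["fy"]*z,z],-1)@c["cam_to_world"][:3,:3].T+c["cam_to_world"][:3,3]
for u,v in((228,205),(210,235),(310,215),(246,243),(350,230),(315,251),(260,192)):print(u,v,np.round(P[v,u],3))
E
python3 fit.py
```

```text
[0.63245294 0.2561729  0.20360522 0.00297793] 11.665720061624056
[ 0.25 -0.11  0.37  0.32  0.   -0.2  -1.55  0.83  0.57  0.21  0.07 -0.15
 -1.02 -1.23  0.33]
knob [[0.57899797 0.18866989 0.15072793]]
ball [[0.52811625 0.25707057 0.12010594]]
pin [[0.58015052 0.18308763 0.08597793]]
center [[0.56781624 0.24282761 0.07297793]]
228 205 [0.722 0.352 0.014]
210 235 [0.662 0.398 0.002]
310 215 [0.679 0.176 0.016]
246 243 [0.617 0.315 0.106]
350 230 [0.638 0.092 0.   ]
315 251 [0.578 0.189 0.159]
260 192 [0.744 0.279 0.014]
```

Request:
{"name": "step_arm", "arguments": {"motion": [[[0, 0, 6, 35, -34, 0, 50], [0, 0, 12, 70, -68, 0, 50], [0, 0, 18, 105, -102, 0, 50], [0, 0, 24.7, 140, -136, 0, 50], [0, 0, 24.7, 170, -163, 0, 50], [0, 0, 24.7, 200, -192, 0, 50], [0, 0, 24.7, 229, -220, 0, 50], [0, 0, 24.7, 258, -248, 0, 50], [0, 0, 24.7, 287, -276, 0, 50], [0, 0, 24.7, 316, -304, 0, 50], [0, 0, 24.7, 345, -332, 0, 50], [0, 0, 24.7, 370, -356, 0, 50]]]}}

```text
time_s: 1.1
position: [0.5011, 0.2617, 0.4045]
tcp_rot: [[-0.001, -0.979, -0.202], [-0.0, -0.202, 0.979], [-1.0, 0.001, 0.0]]
force: [-0.3, 0.6, 0.4]
opening: 0.579
```

Request:
{"name": "step_arm", "arguments": {"motion": [[[0, 0, 0, 23, -21, 0, 50], [0, 0, 0, 46, -42, 0, 50], [0, 0, 0, 68, -64, 0, 50], [0, 0, 0, 68, -64, -15, 50], [0, 0, 0, 68, -64, -30, 50], [0, 0, 0, 68, -64, -30, 50], [0, 0, 0, 68, -64, -30, 50]]]}}

```text
time_s: 1.68
position: [0.5677, 0.1993, 0.3736]
tcp_rot: [[-0.003, -0.979, -0.202], [-0.0, -0.202, 0.979], [-1.0, 0.003, 0.0]]
force: [0.5, -1.3, 0.3]
opening: 0.575
```

```bash
cat > look.py <<'E'
from rig import bot
import cv2,sys,pickle
n=sys.argv[1]
c=bot.capture("scene");pickle.dump(c,open("s_now.pkl","wb"));a=cv2.resize(c["frame"][185:315,185:325,::-1],None,fx=4.5,fy=4.5,interpolation=cv2.INTER_CUBIC)
cv2.imwrite(f"pics/{n}.png",a)
s=bot.read_state();print(s["time_s"],s["position"],s["force"],s["opening"])
E
python3 look.py a1
```

```text
1.7333 [0.56793087 0.19957707 0.37458867] [-0.19574715 -0.20088575  0.56651592] 0.5752977074612179
```

View pics/a1.png

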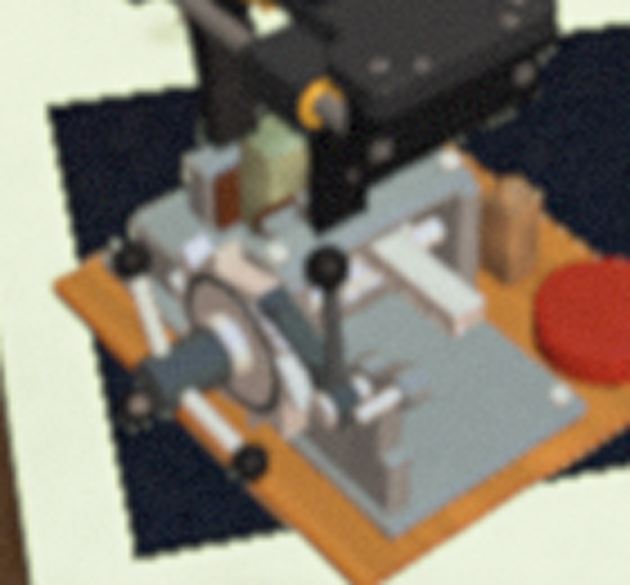

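Request:
{"name": "step_arm", "arguments": {"motion": [[[0, 0, 0, 11, -11, 0, 50], [0, 0, 0, 11, -11, -15, 50], [0, 0, 0, 11, -11, -30, 50], [0, 0, 0, 11, -11, -42, 50], [0, 0, 0, 11, -11, -51, 50], [0, 0, 0, 11, -11, -51, 50], [0, 0, 0, 11, -11, -51, 50]]]}}

```text
time_s: 2.32
position: [0.5795, 0.1883, 0.324]
tcp_rot: [[0.001, -0.979, -0.202], [-0.0, -0.202, 0.979], [-1.0, -0.0, -0.0]]
force: [-0.3, -0.1, 0.5]
opening: 0.575
```

```bash
python3 look.py a2
```

```text
2.3667 [0.57967763 0.18839988 0.32453028] [0.7126011  0.78492861 0.45243627] 0.5758967576319018
```

View pics/a2.png

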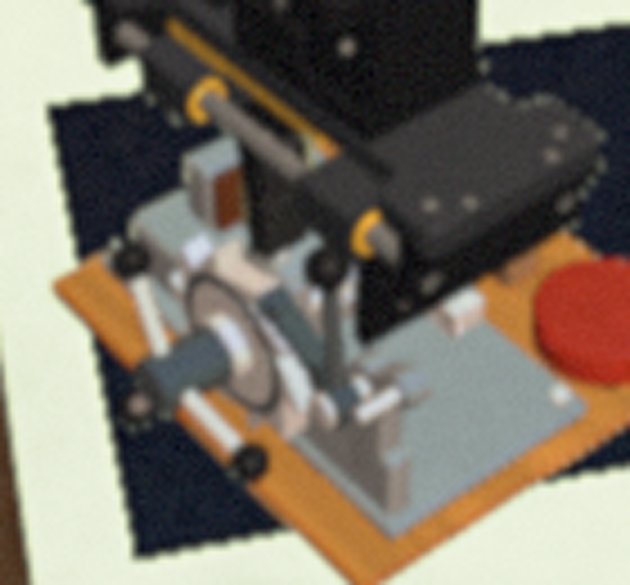

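Request:
{"name": "step_arm", "arguments": {"motion": [[[0, 0, 0, 1, -5, 0, 50], [0, 0, 0, 2, -10, 0, 50], [0, 0, 0, 3, -14, 0, 50], [0, 0, 0, 3.8, -18, 0, 50], [0, 0, 0, 4.6, -22, 0, 50], [0, 0, 0, 5.4, -26, 0, 50], [0, 0, 0, 6.2, -30, 0, 50], [0, 0, 0, 7, -34, 0, 50], [0, 0, 0, 7.9, -38, 0, 50], [0, 0, 0, 8.7, -42, 0, 50], [0, 0, 0, 9.4, -45, 0, 50], [0, 0, 0, 9.7, -47, 0, 50]]]}}

```text
time_s: 3.37
position: [0.5889, 0.141, 0.3237]
tcp_rot: [[0.0, -0.979, -0.202], [-0.0, -0.202, 0.979], [-1.0, 0.0, -0.0]]
force: [0.3, 0.1, -0.1]
opening: 0.574
```

```bash
python3 look.py a3
```

```text
3.4167 [0.58898361 0.14076864 0.32371953] [-0.35427852  0.13087625  0.3476409 ] 0.5795001690101301
```

View pics/a3.png

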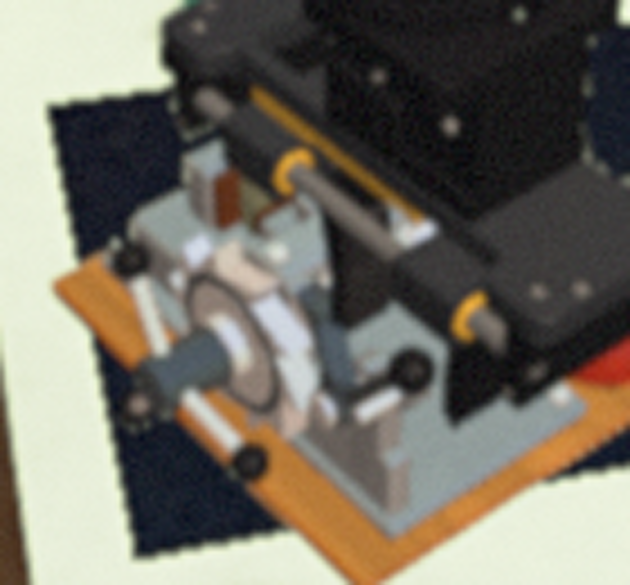

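The pawl is thrown over, with the knob now at crop (412,370), and it stayed there. Next I'll lift and go over to the capstan ball.

Request:
{"name": "step_arm", "arguments": {"motion": [[[0, 0, 0, 0, 0, 20, 50], [0, 0, 0, 0, 0, 45, 50], [0, 0, 0, -12, 22, 50, 50], [0, 0, 0, -24, 45, 50, 50], [0, 0, 0, -36, 67, 50, 50], [0, 0, 0, -48, 89, 50, 50], [0, 0, 0, -60, 111, 50, 50], [0, 0, 0, -60, 111, 50, 50], [0, 0, 0, -60, 111, 30, 50], [0, 0, 0, -60, 111, 10, 50], [0, 0, 0, -60, 111, 10, 50]]]}}

```text
time_s: 4.33
position: [0.5276, 0.252, 0.3306]
tcp_rot: [[-0.007, -0.979, -0.202], [-0.002, -0.202, 0.979], [-1.0, 0.007, -0.001]]
force: [-0.7, -0.3, -0.0]
opening: 0.577
```

```bash
python3 look.py a4
```

```text
4.3833 [0.52816853 0.25205017 0.33206877] [0.38544194 0.26998658 1.16756411] 0.5760829250578317
```

View pics/a4.png

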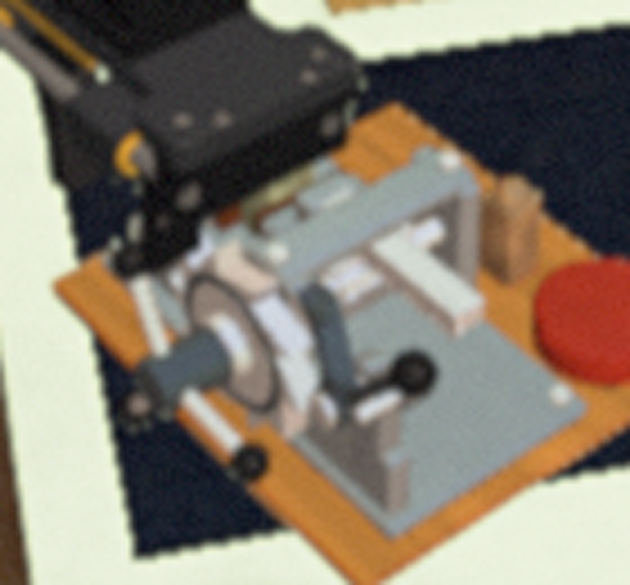

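Request:
{"name": "step_arm", "arguments": {"motion": [[[0, 0, 0, 0, 0, -15, 50], [0, 0, 0, 0, 0, -30, 50], [0, 0, 0, 0, 0, -40, 50], [0, 0, 0, 0, 0, -40, 50]]]}}

```text
time_s: 4.72
position: [0.5286, 0.252, 0.2926]
tcp_rot: [[-0.003, -0.979, -0.201], [-0.001, -0.201, 0.98], [-1.0, 0.003, -0.0]]
force: [-0.6, -0.2, -0.3]
opening: 0.571
```

```bash
python3 look.py a5
```

```text
4.7667 [0.52886669 0.25215237 0.29346963] [-0.19197553 -0.10972605 -0.16289451] 0.5748886889006052
```

View pics/a5.png

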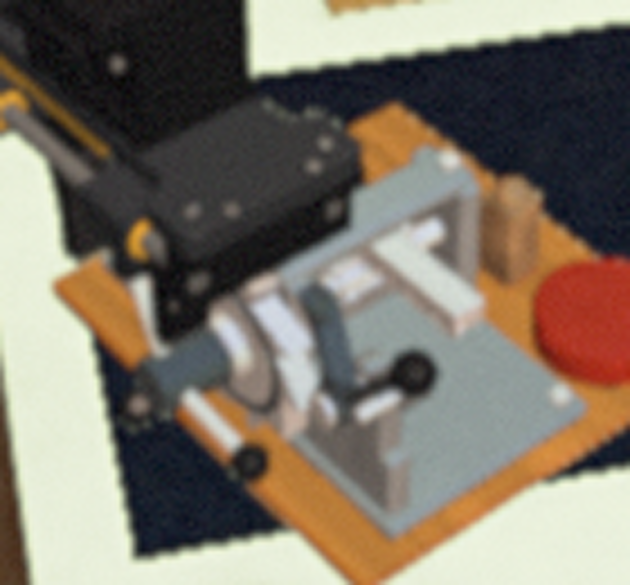

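Request:
{"name": "step_arm", "arguments": {"motion": [[[0, 0, 0, 0.8, -4, 0, 50], [0, 0, 0, 1.6, -8, 0, 50], [0, 0, 0, 2.3, -11, 0, 50], [0, 0, 0, 2.9, -14, 0, 50], [0, 0, 0, 3.5, -17, 0, 50], [0, 0, 0, 4.1, -20, 0, 50], [0, 0, 0, 4.7, -23, 0, 50], [0, 0, 0, 5.4, -26, 0, 50], [0, 0, 0, 6, -29, 0, 50], [0, 0, 0, 6.6, -32, 0, 50], [0, 0, 0, 7.1, -34.3, 0, 50], [0, 0, 0, 7.1, -34.3, 0, 50]]]}}

```text
time_s: 5.77
position: [0.536, 0.2174, 0.2935]
tcp_rot: [[-0.001, -0.979, -0.202], [-0.001, -0.202, 0.979], [-1.0, 0.001, -0.001]]
force: [-0.6, -0.1, -0.0]
opening: 0.574
```

```bash
python3 look.py a6
cat > ang.py <<'E'
from h import *
import sys
c=pickle.load(open("s_now.pkl","rb"));p=np.load("pose.npy")
for sh in (0,.3,.4,.45,.5,.55,.6,.644,.7,.8):
    o=[]
    for b in(-25,95,215):
        a=np.radians(b)+sh
        q=proj(c,vw(p,np.array([[-.102,-.052*np.sin(a),.07+.052*np.cos(a)]])))[0]
        o.append(np.round((q+.4-[185,185])*4.5).astype(int))
    print(sh,*o)
E
python3 ang.py
```

```text
5.8167 [0.53593207 0.21751689 0.29343853] [-0.23498511  0.0656477  -0.48356626] 0.5758967311880273
0 [130 259] [251 461] [134 408]
0.3 [152 271] [246 481] [116 375]
0.4 [160 278] [243 486] [112 363]
0.45 [164 281] [241 488] [109 358]
0.5 [168 285] [240 490] [107 352]
0.55 [172 289] [237 491] [105 347]
0.6 [176 293] [235 492] [103 341]
0.644 [179 298] [233 493] [102 337]
0.7 [184 303] [230 493] [100 331]
0.8 [192 313] [225 493] [ 98 320]
```

View pics/a6.png

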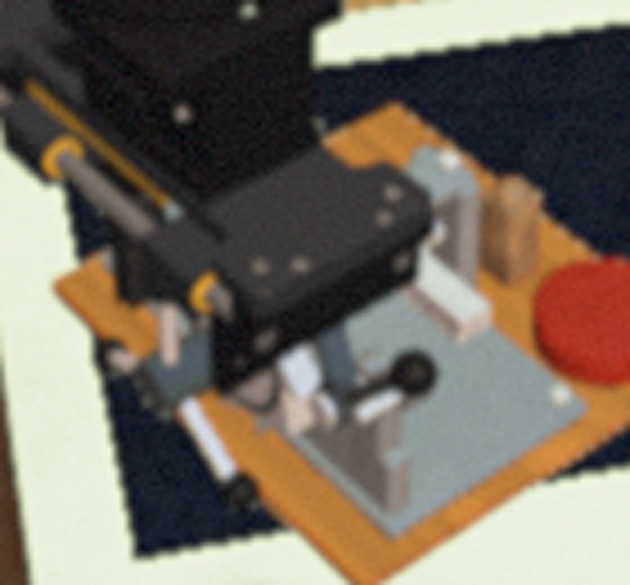

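Shaft is at about 0.48 to 0.5: the right ball is at crop (240,490), which matches the model's 0.5 row. Now back off, lift, and go to the thrown knob.

Request:
{"name": "step_arm", "arguments": {"motion": [[[0, 0, 0, -0.8, 4, 0, 50], [0, 0, 0, -1.2, 6, 15, 50], [0, 0, 0, -1.2, 6, 45, 50], [0, 0, 0, -1.2, 6, 75, 50], [0, 0, 0, 10, -14, 80, 50], [0, 0, 0, 25, -37, 80, 50], [0, 0, 0, 40, -60, 80, 50], [0, 0, 0, 54, -82, 80, 50], [0, 0, 0, 54, -82, 80, 50], [0, 0, 0, 54, -82, 60, 50], [0, 0, 0, 54, -82, 50, 50], [0, 0, 0, 54, -82, 50, 50]]]}}

```text
time_s: 6.82
position: [0.5885, 0.1363, 0.3408]
tcp_rot: [[-0.007, -0.979, -0.202], [-0.001, -0.202, 0.979], [-1.0, 0.007, 0.001]]
force: [-0.7, 0.0, -0.7]
opening: 0.574
```

```bash
python3 look.py a7
```

```text
6.8667 [0.58890396 0.13650251 0.34198971] [ 0.08199696 -0.04021534 -0.497507  ] 0.5739735654819974
```

View pics/a7.png

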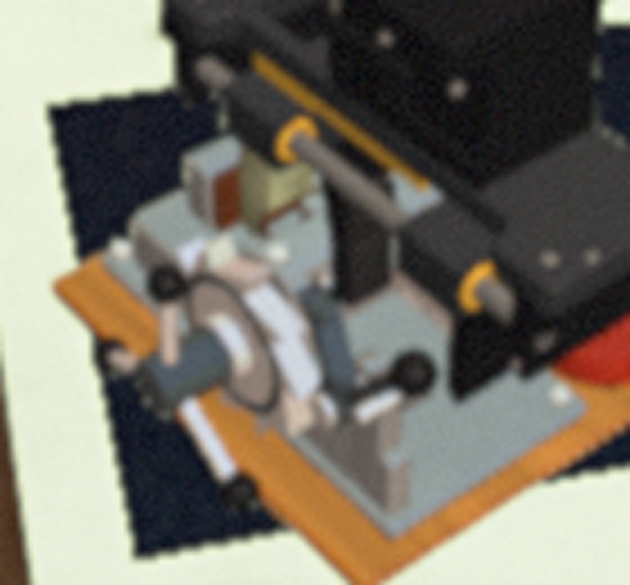

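Request:
{"name": "step_arm", "arguments": {"motion": [[[0, 0, 0, 1, -1, -12, 50], [0, 0, 0, 1, -1, -24, 50], [0, 0, 0, 1, -1, -32, 50], [0, 0, 0, 1, -1, -32, 50], [0, 0, 0, 0, 4, -32, 50], [0, 0, 0, -1, 9, -32, 50], [0, 0, 0, -2, 14, -32, 50], [0, 0, 0, -3, 19, -32, 50], [0, 0, 0, -3.9, 23, -32, 50]]]}}

```text
time_s: 7.62
position: [0.5859, 0.16, 0.3123]
tcp_rot: [[0.001, -0.979, -0.203], [0.0, -0.203, 0.979], [-1.0, -0.001, -0.0]]
force: [-0.5, -0.2, -0.2]
opening: 0.576
```

```bash
python3 look.py a8
```

```text
7.6667 [0.58566196 0.16052787 0.31220799] [-0.47714205 -0.20016849  0.01715173] 0.5781334821920144
```

View pics/a8.png

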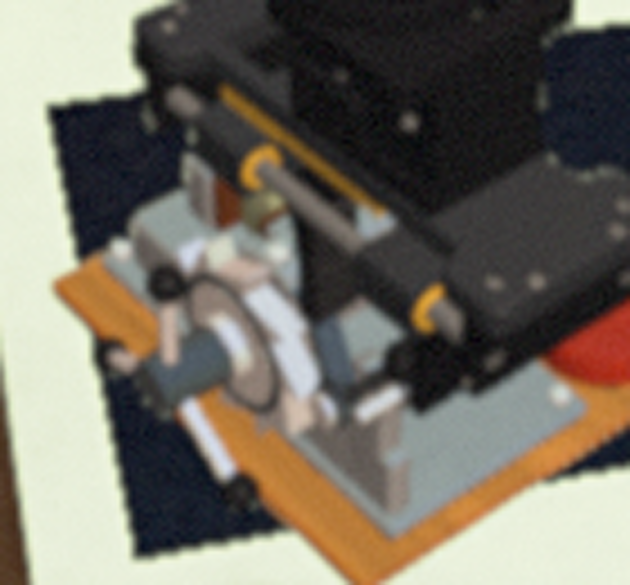

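Request:
{"name": "step_arm", "arguments": {"motion": [[[0, 0, 0, 0.7, -3.5, 0, 43], [0, 0, 0, 1.4, -7, 0, 36], [0, 0, 0, 1.4, -7, 0, 36], [0, 0, 0, 0.6, -3, 0, 36], [0, 0, 0, -0.2, 1, 0, 36], [0, 0, 0, -1, 5, 0, 36], [0, 0, 0, -1.9, 9, 0, 36], [0, 0, 0, -2.7, 13, 0, 36]]]}}

```text
time_s: 8.33
position: [0.583, 0.1728, 0.3117]
tcp_rot: [[-0.0, -0.979, -0.202], [0.0, -0.202, 0.979], [-1.0, 0.0, 0.0]]
force: [0.4, -0.1, 0.2]
opening: 0.413
```

```bash
python3 look.py a9
```

```text
8.3833 [0.5827989  0.17347106 0.3116304 ] [-0.4963566   0.71803406  0.27513384] 0.41578215586554307
```

View pics/a9.png

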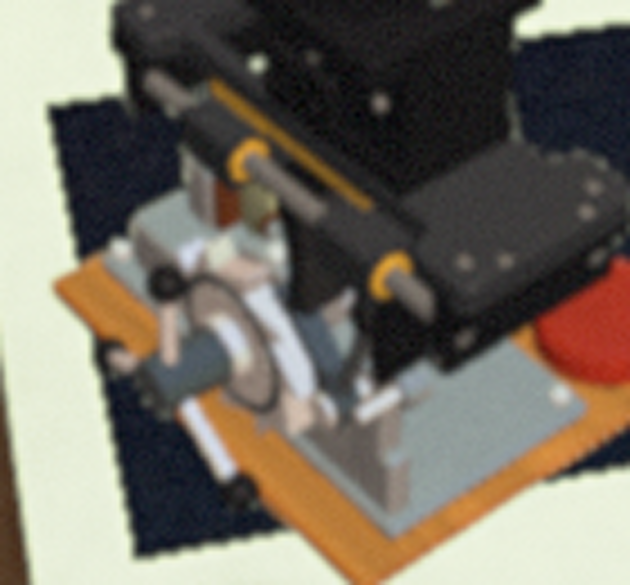

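Request:
{"name": "step_arm", "arguments": {"motion": [[[0, 0, 0, -0.8, 4, 0, 36], [0, 0, 0, -1.6, 8, 0, 36], [0, 0, 0, -2.5, 12, 0, 36], [0, 0, 0, -3.3, 16, 0, 36], [0, 0, 0, -4.1, 19.5, 0, 36], [0, 0, 0, -4.1, 19.5, 0, 36]]]}}

```text
time_s: 8.88
position: [0.5789, 0.1924, 0.3117]
tcp_rot: [[-0.0, -0.979, -0.203], [0.0, -0.203, 0.979], [-1.0, 0.0, 0.0]]
force: [0.3, 0.2, 0.5]
opening: 0.412
```

```bash
python3 look.py a10
```

```text
8.9333 [0.57903546 0.19208485 0.31172803] [ 0.00780714 -0.4006237   0.98847372] 0.4167397050048758
```

View pics/a10.png

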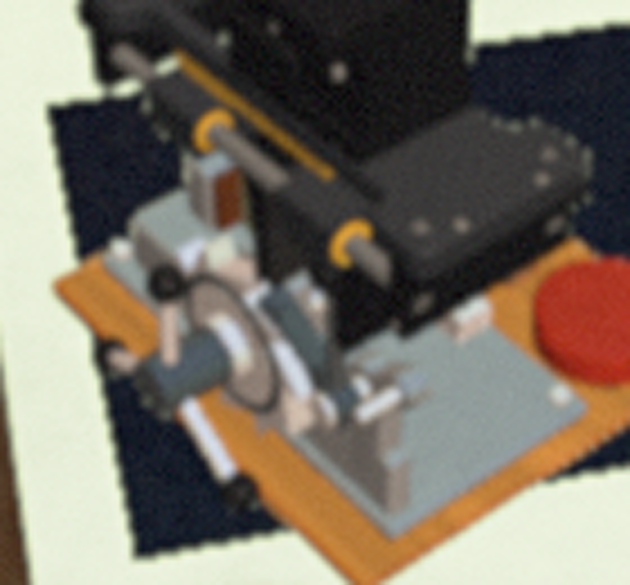

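Request:
{"name": "step_arm", "arguments": {"motion": [[[0, 0, 0, 0, 0, 20, 36], [0, 0, 0, 0, 0, 45, 40], [0, 0, 0, 0, 0, 65, 50], [0, 0, 0, -15, 12, 65, 50], [0, 0, 0, -30, 24, 65, 50], [0, 0, 0, -45, 36, 65, 50], [0, 0, 0, -45, 36, 65, 50], [0, 0, 0, -45, 36, 40, 50], [0, 0, 0, -45, 36, 25, 50], [0, 0, 0, -45, 36, 25, 50]]]}}

```text
time_s: 9.77
position: [0.5335, 0.227, 0.334]
tcp_rot: [[-0.006, -0.979, -0.202], [-0.002, -0.202, 0.979], [-1.0, 0.006, -0.0]]
force: [-0.3, 0.1, -0.8]
opening: 0.579
```

```bash
python3 look.py a11
```

```text
9.8167 [0.53410275 0.22713826 0.33534942] [-0.15641882  0.4784565   0.08968153] 0.5764511156544164
```

View pics/a11.png

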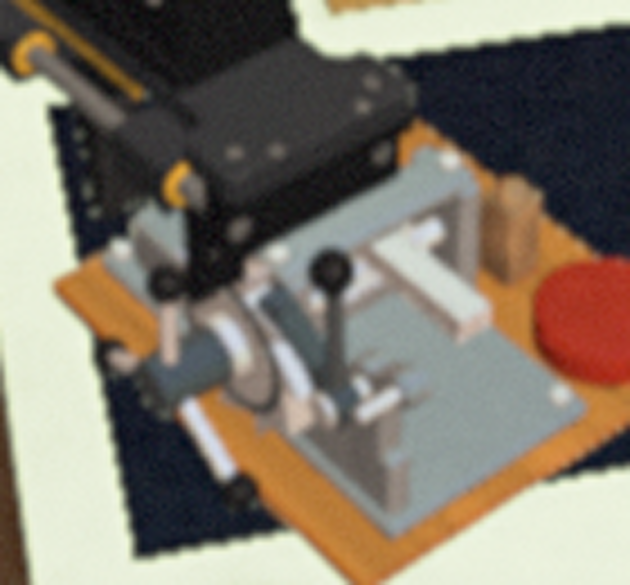

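Request:
{"name": "step_arm", "arguments": {"motion": [[[0, 0, 0, 0, 0, -15, 50], [0, 0, 0, 0, 0, -30, 50], [0, 0, 0, 0, 0, -42, 50], [0, 0, 0, 0, 0, -42, 50], [0, 0, 0, 0.8, -4, -42, 50], [0, 0, 0, 1.6, -8, -42, 50], [0, 0, 0, 2.3, -11, -42, 50], [0, 0, 0, 2.7, -13, -42, 50], [0, 0, 0, 3.1, -15, -42, 50], [0, 0, 0, 3.3, -16, -42, 50], [0, 0, 0, 3.3, -16, -42, 50]]]}}

```text
time_s: 10.73
position: [0.5378, 0.2115, 0.2953]
tcp_rot: [[0.001, -0.979, -0.202], [0.0, -0.202, 0.979], [-1.0, -0.002, 0.0]]
force: [-0.3, 1.0, 1.5]
opening: 0.574
```

```bash
python3 look.py a12
```

```text
10.7833 [0.53764162 0.21154773 0.29504094] [-0.01004141  0.44325974  0.09818495] 0.5749764358635527
```

View pics/a12.png

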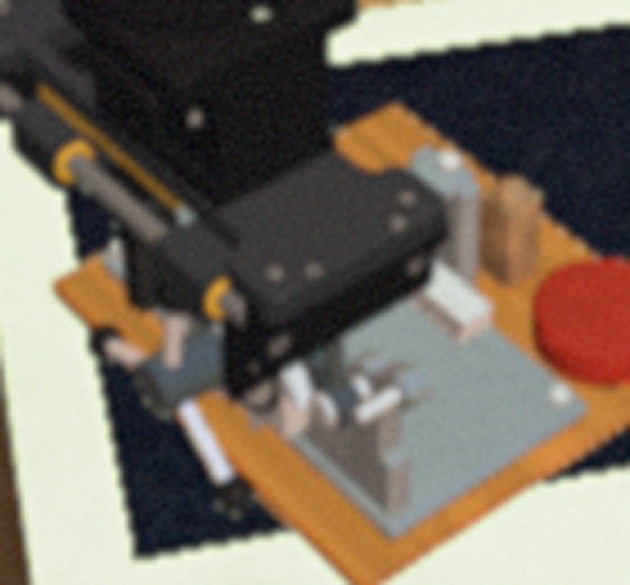

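Request:
{"name": "step_arm", "arguments": {"motion": [[[0, 0, 0, 0.2, -1, 0, 50], [0, 0, 0, 0.4, -2, 0, 50], [0, 0, 0, 0.4, -2, 0, 50]]]}}

```text
time_s: 11.03
position: [0.538, 0.2097, 0.2948]
tcp_rot: [[0.0, -0.979, -0.202], [0.0, -0.202, 0.979], [-1.0, -0.0, 0.0]]
force: [0.7, 1.5, 0.6]
opening: 0.577
```

```bash
python3 -c "
from rig import bot
print(bot.read_state()['force'],bot.read_state()['tau'][0])"
```

```text
[0.65027065 1.51552409 0.57855046] -0.92937882989645
```

Request:
{"name": "step_arm", "arguments": {"motion": [[[0, 0, 0, 0.2, -1, 0, 50], [0, 0, 0, 0.2, -1, 0, 50]]]}}

```text
time_s: 11.2
position: [0.5381, 0.2087, 0.2947]
tcp_rot: [[0.0, -0.979, -0.202], [0.0, -0.202, 0.979], [-1.0, -0.0, 0.0]]
force: [0.2, 2.8, 1.3]
opening: 0.568
```

Request:
{"name": "step_arm", "arguments": {"motion": [[[0, 0, 0, 0.2, -1, 0, 50], [0, 0, 0, 0.2, -1, 0, 50]]]}}

```text
time_s: 11.37
position: [0.5382, 0.2082, 0.2947]
tcp_rot: [[0.0, -0.98, -0.201], [0.002, -0.201, 0.98], [-1.0, -0.0, 0.002]]
force: [-0.7, 5.7, 1.4]
opening: 0.573
```

Request:
{"name": "step_arm", "arguments": {"motion": [[[0, 0, 0, 0.2, -1, 0, 50], [0, 0, 0, 0.2, -1, 0, 50]]]}}

```text
time_s: 11.53
position: [0.5383, 0.2078, 0.2947]
tcp_rot: [[-0.0, -0.98, -0.201], [0.003, -0.201, 0.98], [-1.0, -0.001, 0.003]]
force: [0.2, 7.9, 1.2]
opening: 0.575
```

```bash
python3 look.py a13
```

```text
11.5833 [0.53826445 0.20778787 0.29474343] [0.0158812  7.33469408 0.94017164] 0.5756172332684736
```

View pics/a13.png

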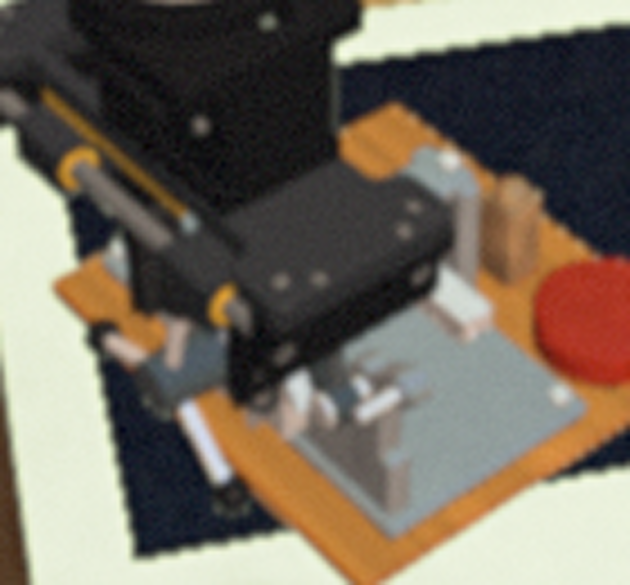

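The wheel is against the stop: force rose to about 8 N with almost no movement. I'll back off, lift and check.

Request:
{"name": "step_arm", "arguments": {"motion": [[[0, 0, 0, -0.8, 4, 0, 50], [0, 0, 0, -2, 10, 0, 50], [0, 0, 0, -2, 10, 20, 50], [0, 0, 0, -2, 10, 50, 50], [0, 0, 0, -2, 10, 85, 50], [0, 0, 0, -30, 40, 110, 50], [0, 0, 0, -50, 75, 130, 50], [0, 0, 0, -70, 110, 130, 50], [0, 0, 0, -90, 145, 130, 50], [0, 0, 0, -110, 175, 130, 50], [0, 0, 0, -110, 175, 130, 50]]]}}

```text
time_s: 12.5
position: [0.4239, 0.3862, 0.4247]
tcp_rot: [[-0.003, -0.978, -0.208], [0.001, -0.208, 0.978], [-1.0, 0.002, 0.002]]
force: [0.6, -0.9, -0.1]
opening: 0.576
```

```bash
python3 look.py a14;python3 - <<'E'
from rig import bot
import cv2
c=bot.capture("top");f=c["frame"][170:300,190:340,::-1]
cv2.imwrite("pics/t14.png",cv2.resize(f,None,fx=4.6,fy=4.6,interpolation=cv2.INTER_CUBIC))
E
```

```text
12.55 [0.42565216 0.38411061 0.42448343] [-0.14089936 -0.46277475  0.07100504] 0.5756856965027624
```

View pics/a14.png

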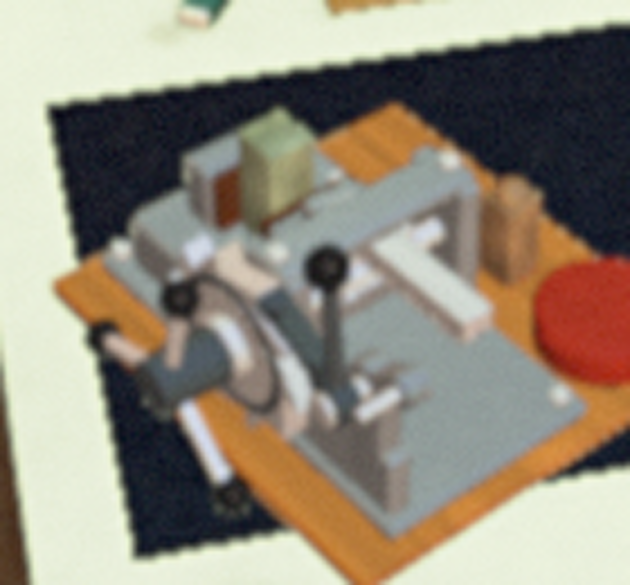

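View pics/t14.png

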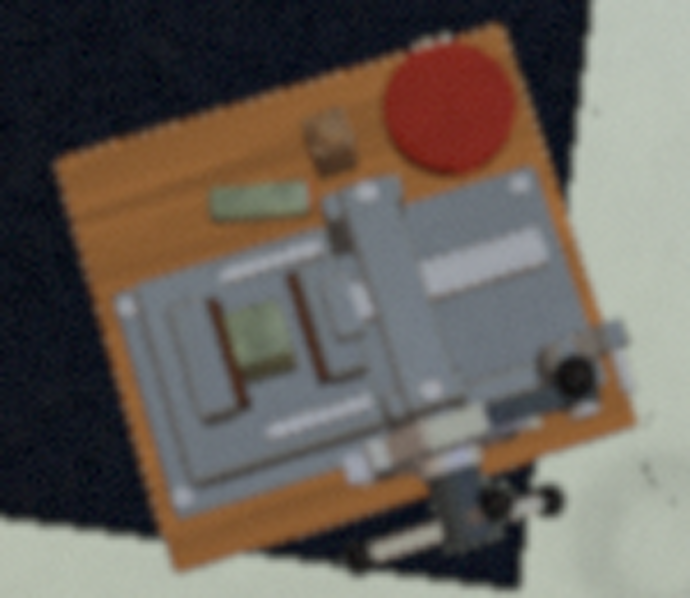

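Top ball at (180,299), which matches the model at 0.644. The knob is at (327,268), where it started, so the pawl is fully down. The stone is still standing, and the seals and tin look unmoved.

```bash
python3 -c "
from rig import bot
print(bot.hand_in())"
```

```text
the job is handed in; nothing more can be done
None
```

The vise jaw is eased by one ratchet notch, and I handed the job in at about 12.6 s. I threw the pawl over, pushed the capstan back to about 0.5 rad and tipped the pawl down again. Then I pushed the capstan on until the next tooth met the pawl.

**Last checks**
- **Stop:** the push force rose to about 8 N with almost no further movement, so the tooth was up against the pawl.
- **Shaft:** the top capstan ball stands where about 0.644 rad puts it, one notch back.
- **Pawl:** its knob is back within about a pixel of its starting picture position, so the nose is fully down.
- **Jaw and stone:** the moving jaw has opened slightly, and the stone is still standing.
- **Seals and tin:** both seals and the tin look unmoved compared with the first pictures.

**Two things didn't go as planned**
- **Long moves:** the first two moves stopped about 11 mm short because of the speed limits. I corrected that before touching anything.
- **Near the nose arm:** while I was tipping the pawl back, one finger came very close to the raised nose arm. I narrowed the finger opening; no force showed and the wheel did not move.

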